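Raise the vee-headed stock rest past upright

TASK

Round tube is about to be laid across the bench. Swing up the yellow folding stock rest, the one with the V-notch head, past upright until it leans back against its stop and stands there by itself, then let go of it. Leave the blue roller rest folded down.

Things in the scene. Friction and masses are not known exactly. Their poses are not given: they have to be found in the camera images.
- vee_rest (a joint): hinge of the yellow rest, rad. 0: folded, arm level on a rubber buffer; 1.57: upright (balance point); 1.83: leaning 15 degrees beyond upright against its stop. Gravity (arm 0.3 to 0.6 kg; 2 to 4 N at the head lifts it) and slight friction alone act: short of upright it falls back, beyond upright it falls on to the stop and stays
- vee_rest_head (a point): centre of the yellow head block, the place to grip: 40 mm wide along the hinge axis, 30 mm along the arm, 22 mm thick; 145 mm from the hinge axis; folded, 47 mm above the bench, nothing under it. Two steel V prongs reach 35 mm past this centre, within the block's width; the arm is 26 mm wide, 12 thick. Axes turn with the arm: -x from hinge to head, y the hinge axis, z up when folded
- vee_rest_hinge (a point): point on the yellow rest's hinge axis, mid-width, 47 mm above the bench, on its bolted-down base (plate 135 x 70 mm, cheeks up to 84 mm high, 44 mm over their outsides, within 31 mm of the hinge). y is the hinge axis (level), z up, -x the level direction in which the folded arm points; the arm swings up and over towards +x
- roller_rest (a joint): hinge of the blue rest, in rad, same build but with a black roller between its prongs; it stands beside the yellow one, to either side. 0: folded flat; leave it there
Not all that is in view belongs to the job. Leave any brown look-alike of the part that bears vee_rest alone.

How it is judged:
At the end, for the whole second after the job is handed in: The yellow rest stands by itself, still, leaning beyond upright against its stop (hinge above 1.74 rad, that is within about 5 degrees of the stop), and the blue rest is folded (hinge below 0.15 rad) (value of joint vee_rest above 1.74 rad and velocity of joint vee_rest between -0.1 and 0.1 rad/s and value of joint roller_rest below 0.15 rad); the robot touches nothing.
It fails at once if the blue rest is swung up (hinge above 0.3 rad) (value of joint roller_rest above 0.3 rad).
It also fails if it takes over 34 s, if anything falls off the work surface, if the arm or the gripper's body presses on something with over 40 N, if the wrist force passes 120 N, or if a joint passes its speed limit or range.

ROBOT

A 6-joint arm with a two-finger parallel gripper is mounted at the origin on the work surface. World frame = base frame: x ahead of the robot, y to its left, z up, the work surface at z = 0. Lengths are in m, angles in rad, forces in N, time in s.
With the tool pointing down it reaches from about 0.3 to 0.775 m from the base axis. Payload 14.6 kg.
Tool frame: the origin (TCP) lies midway between the tips of the shut fingers; the grasp point (between the pads) lies 19 mm behind it (tcp_to_grasp is the z of the grasp point in the tool frame, in m); z points along the fingers, y is the line along which they close (so a half turn about z gives the same grasp; the last joint's range is limited). The gripper opens to 85 mm and grips with 20 to 120 N. Pads are 22 mm wide; open, the fingers measure 114 mm over their backs; the gripper's body (76 mm by 85 mm) begins 54 mm behind the grasp point. The pads swing forward as they close: fully open they stand 13 mm farther back than shut.
Start: joints at [-1.409, 0.3, 1.521, -0, 1.321, -0.067], TCP at [0.125, -0.536, 0.231] pointing down, gripper open.
Joint ranges: [-3.03, 3.03], [-0.79, 2.21], [0.23, 2.52], [-1.04, 4.18], [0, 3.07], [-2.55, 2.55]. Speed limits (rad/s): [2.22, 2.22, 2.57, 3.14, 3.14, 3.14].

INTERFACE

Orientations are given as [roll, pitch, yaw] about the fixed x, y, z axes, in that order (R = Rz(yaw) Ry(pitch) Rx(roll)).
In Python, from rig import * gives the robot as it stands.
- The arm moves only by the tool jog_arm, never from a script. Its argument "series" is a list of rows, each a list of 7 numbers: the turn, a rotation vector about the tool's x, y, z in rad, then the shift along the tool's x, y, z in cm, then the finger opening in cm, from 0 to 8.54. In form: [[wx, wy, wz, x, y, z, claw], ...]. A call has 1 to 5 rows; each row shifts and turns the commanded pose from where the row before left it, along the tool's axes as they then stand; what a row does not reach is not made up. A row lasts 1/10 s, in which the tool goes at most 50 mm and 8.59 degrees, less where a joint would pass 70% of its speed; a pose out of reach is approached as far as the arm can. A call is refused whole if a number of a shift passes 5 or a number of a turn 0.15, either way. A call with a gripper value outside its range is refused whole. The fingers move at their own pace and stop on an object; the grip force is fixed at half the most. Time passes only in rows, so rows that do not move let the fingers close. It gives the time, the measured TCP pose, the force, the opening and the grip force at its end, in the units of the state.
- observe(): the state, without advancing time (a new reading comes with each control period).
- grab_frame(name): name is "side" or "top"; returns the picture (384x512x3 uint8, blue, green, red); there is no depth.
- get_calibration(name): a dict with "vertical_fov" (degrees; the focal length in pixels is half the picture's height over the tangent of half this angle, whatever the lens; pixels are square), "cx", "cy" (the principal point, pixels), "world_from_camera" (4x4, takes a point from camera to world coordinates). Camera axes: x right, y down, z forward; pixel columns grow to the right and rows downward; lengths in m; the calibration is good to about 2 mm. A picture is of the moment at which its call begins. get_calibration takes no time and is no camera call.
- sign_off(): hands the job in; it is judged then, once.
The state is a dict: "clock": time; "joint_positions": joint angles; "joint_vel": joint speeds; "joint_efforts": joint torques, N m; "eef_pos": TCP position; "tool_rot": TCP orientation; "contact_force": force on the tool from outside, world axes, zero at the start; "wrist_torque": the same for the moment, N m; "gripper_width": finger opening in m; "gripper_force": force on a finger pad.
Only numpy, scipy, OpenCV 4.12 (cv2) and the standard library are available. Lean on these libraries where they do the work, as an engineer would, in place of code of your own. Each camera call takes 0.05 s, during which the arm holds its last target. There are 200 camera calls.

## Working session

There is one attempt and no reset: what is moved stays moved. The work goes in short steps, Python scripts to look and compute and a tool call to move; the robot and the scene stay as the last step left them, time stands still between calls to the robot, and variables do not carry over. Pictures are saved under pics/ and viewed, at most 10 in all, crops included, and the job is handed in when it is done.

Besides the shell and the picture viewer there is one more tool, called in YAML: its name, and indented under it one key for each argument. jog_arm: Moves the arm, as the interface text tells. Its arguments: {"type":"object","properties":{"series":{"type":"array"}},"required":["series"]}

```bash
mkdir -p pics; python3 - <<'E'
from rig import *
import cv2,numpy as np
for n in("side","top"):
    cv2.imwrite(f"pics/{n}0.png",grab_frame(n)); c=get_calibration(n); print(n,c["vertical_fov"],c["cx"],c["cy"],np.round(c["world_from_camera"],3).tolist(), [k for k in c])
print(observe())
E
```

```text
side 50.20740543044326 246.90420955033218 191.4529204301284 [[-0.982, -0.103, 0.157, 0.451], [-0.186, 0.629, -0.755, 0.881], [-0.021, -0.77, -0.637, 0.781], [0.0, 0.0, 0.0, 1.0]] ['vertical_fov', 'cx', 'cy', 'world_from_camera']
top 48.27518532212989 260.24854594642363 197.4513782784023 [[0.022, -0.984, 0.177, 0.434], [-0.999, -0.028, -0.032, 0.034], [0.036, -0.176, -0.984, 0.98], [0.0, 0.0, 0.0, 1.0]] ['vertical_fov', 'cx', 'cy', 'world_from_camera']
{'clock': 0.1, 'joint_positions': array([-1.40856589e+00,  3.00442795e-01,  1.52153004e+00, -9.05433864e-06,
        1.32068909e+00, -6.66193353e-02]), 'joint_vel': array([-0.00106211, -0.00052438, -0.00081853,  0.0008691 ,  0.00037961,
        0.00021036]), 'joint_efforts': array([-3.91006267e-05, -5.44379139e+01, -3.62373340e+01, -1.86545299e-04,
        3.01793436e-03,  4.16731575e-05]), 'eef_pos': array([ 0.12472214, -0.53545538,  0.23075843]), 'tool_rot': array([-3.14052516e+00, -6.24310434e-05,  2.28851983e-01]), 'contact_force': array([ 0.09494706,  0.05166965, -0.36008258]), 'wrist_torque': array([-0.00120592,  0.02410168, -0.04505791]), 'gripper_force': 0.0, 'gripper_width': 0.08546653348383766}
```

View pics/side0.png

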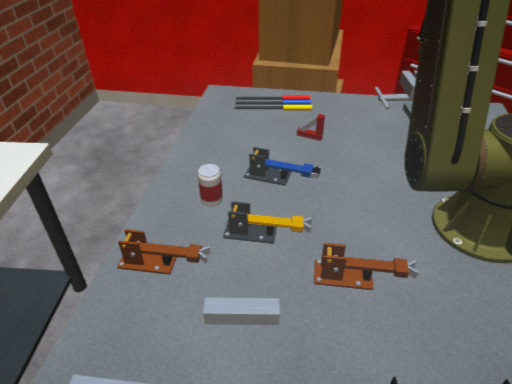

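View pics/top0.png

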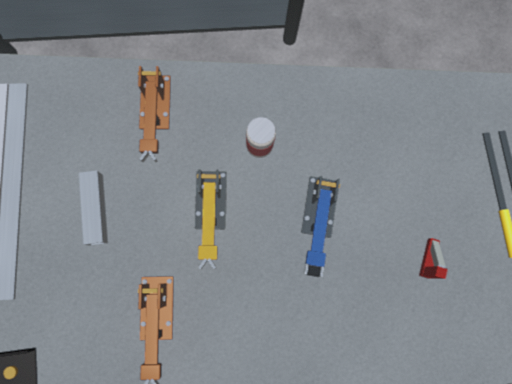

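Side view: the yellow V-head rest is at about (270,222), head (297,224). Blue roller rest at (285,168), brown look-alikes at (160,252) and (365,266). Top view: yellow head at (207,252) with its hinge at (208,177), blue at (320,225), browns at (150,110) and (152,330). I choose the yellow one with open V prongs and will check it in a close crop.

```bash
cat > h.py <<'E'
from rig import *
import cv2,numpy as np
def ray(n,u,v):
    c=get_calibration(n); f=192/np.tan(np.radians(c["vertical_fov"]/2)); T=np.array(c["world_from_camera"])
    return T[:3,3],T[:3,:3]@np.array([(u-c["cx"])/f,(v-c["cy"])/f,1])
def onplane(n,u,v,z):
    o,d=ray(n,u,v); return o+d*(z-o[2])/d[2]
def ymask(im):
    h=cv2.cvtColor(im,cv2.COLOR_BGR2HSV); return cv2.inRange(h,(18,150,90),(32,255,255))
E
python3 - <<'E'
from h import *
ims=[]
for n,(x0,y0,x1,y1) in(("top",(170,150,250,280)),("side",(215,195,325,250))):
    im=cv2.imread(f"pics/{n}0.png"); m=ymask(im)
    k,l,s,c=cv2.connectedComponentsWithStats(m)
    for i in range(1,k):
        x,y,w,h,a=s[i]
        if a>15 and x0<c[i][0]<x1 and y0<c[i][1]<y1:
            print(n,s[i],c[i].round(1))
            if a>150:
                mm=(l==i)
                if n=="top":
                    for v in range(y,y+h,3): q=np.where(mm[v])[0]; print(v,q.min(),q.max(),end="; ")
                    print()
                else:
                    for u in range(x,x+w,4): q=np.where(mm[:,u])[0]; print(u,q.min(),q.max(),end="; ")
    cr=cv2.resize(im[y0:y1,x0:x1],None,fx=4,fy=4,interpolation=2); ims.append(cr)
H=max(i.shape[0] for i in ims)
ims=[cv2.copyMakeBorder(i,0,H-i.shape[0],0,0,0) for i in ims]
cv2.imwrite("pics/crop.png",np.hstack(ims))
for u,v,z in((207.5,252,.058),(208,176,.08),(208.5,200,.053)): print(onplane("top",u,v,z).round(4))
print(onplane("side",297,222,.055).round(4))
E
```

```text
top [199 183  18  76 924] [208.1 222.9]
183 204 214; 186 205 213; 189 204 214; 192 203 214; 195 203 214; 198 204 214; 201 204 214; 204 203 214; 207 204 214; 210 203 214; 213 203 214; 216 203 214; 219 203 214; 222 203 214; 225 203 214; 228 203 213; 231 203 213; 234 203 213; 237 203 213; 240 203 212; 243 203 212; 246 200 215; 249 199 216; 252 199 216; 255 199 215; 258 199 215; 
side [233 205   5   7  23] [235.  207.9]
side [247 214  57  18 593] [277.  221.3]
247 214 220; 251 214 223; 255 215 223; 259 215 224; 263 216 224; 267 216 225; 271 216 225; 275 217 225; 279 217 226; 283 218 226; 287 218 226; 291 219 227; 295 216 230; 299 216 231; 303 217 225; [0.4783 0.1135 0.058 ]
[0.639  0.1176 0.08  ]
[0.5914 0.1167 0.053 ]
[0.4815 0.12   0.055 ]
```

View pics/crop.png

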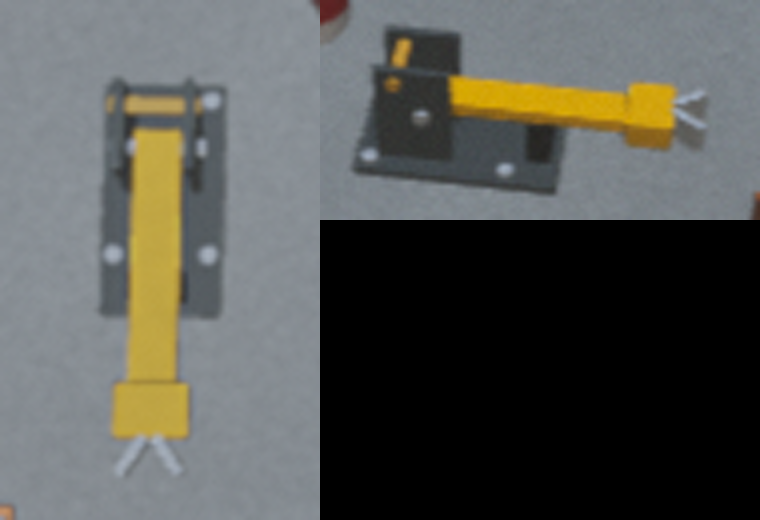

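The crop confirms it: yellow arm, open V prongs, black base, brass stop pin at the far side. Head is at about (0.478, 0.114), hinge at (0.623, 0.118), with the arm pointing at −x and about 0.03 rad of yaw. I'll transit above it now.

jog_arm:
  series:
    - [0,0,0.1,0,0,0,8.5]
    - [0,0,0.1,0,0,0,8.5]
    - [0,0,0,2.3,-4,0,8.5]
    - [0,0,0,2.3,-4,0,8.5]
    - [0,0,0,2.3,-4,0,8.5]

```text
clock: 0.6
eef_pos: [0.1906, -0.4121, 0.2307]
tool_rot: [-3.141, 0.0, 0.028]
contact_force: [0.8, 0.2, 0.3]
gripper_width: 0.0848
gripper_force: 0.0
```

jog_arm:
  series:
    - [0,0,0,2.3,-4,0,8.5]
    - [0,0,0,2.3,-4,0,8.5]
    - [0,0,0,2.3,-4,0,8.5]
    - [0,0,0,2.3,-4,0,8.5]
    - [0,0,0,2.3,-4,0,8.5]

```text
clock: 1.1
eef_pos: [0.2998, -0.2087, 0.2313]
tool_rot: [3.141, -0.0, 0.028]
contact_force: [1.6, -0.3, 0.7]
gripper_width: 0.0848
gripper_force: 0.0
```

jog_arm:
  series:
    - [0,0,0,2.3,-4,0,8.5]
    - [0,0,0,2.3,-4,0,8.5]
    - [0,0,0,2.3,-4,0,8.5]
    - [0,0,0,2.3,-4,0,8.5]
    - [0,0,0,2.3,-4,0,8.5]

```text
clock: 1.6
eef_pos: [0.4091, -0.0053, 0.2313]
tool_rot: [3.142, -0.0, 0.029]
contact_force: [1.7, -1.5, 0.2]
gripper_width: 0.0851
gripper_force: 0.0
```

jog_arm:
  series:
    - [0,0,0,1.5,-3.9,0,8.5]
    - [0,0,0,1.5,-3.9,0,8.5]
    - [0,0,0,1.5,-3.9,0,8.5]
    - [0,0.1,0,0,0,2,8.5]
    - [0,0.1,0,0,0,2,8.5]

```text
clock: 2.1
eef_pos: [0.4526, 0.1122, 0.1906]
tool_rot: [-3.141, -0.204, 0.031]
contact_force: [1.0, 0.3, -0.3]
gripper_width: 0.085
gripper_force: 0.0
```

jog_arm:
  series:
    - [0,0.1,0,0,0,2,8.5]
    - [0,0.05,0,0,0,1,8.5]
    - [0,0,0,0,0,0,8.5]
    - [0,0,0,0,0,0,8.5]

```text
clock: 2.5
eef_pos: [0.4593, 0.1113, 0.1627]
tool_rot: [3.142, -0.349, 0.029]
contact_force: [1.2, 0.1, 0.7]
gripper_width: 0.0849
gripper_force: 0.0
```

```bash
python3 - <<'E'
from h import *
a,b=grab_frame("side"),grab_frame("top")
cv2.imwrite("pics/s1.png",np.hstack([cv2.resize(a[120:300,180:380],(400,360)),cv2.resize(b[130:310,110:310],(400,360))]))
s=observe(); print(s["joint_positions"].round(2),s["eef_pos"],s["tool_rot"])
E
```

```text
[ 0.19  0.04  2.03 -0.08  0.72  1.78] [0.4597479  0.1112539  0.16305889] [-3.14138413 -0.35006341  0.02846183]
```

View pics/s1.png

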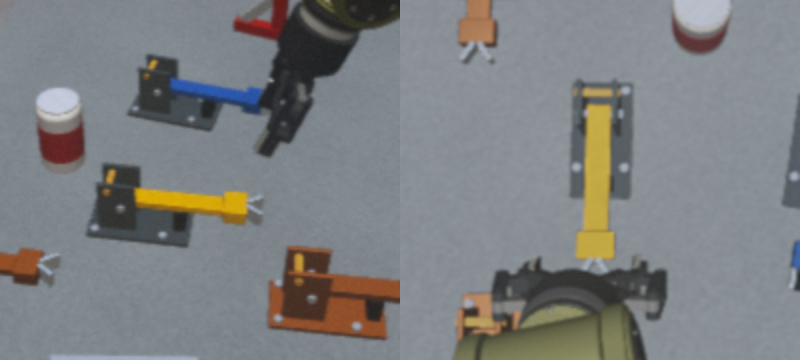

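Side: open gripper above and to the robot side of the yellow head. Top: head centred between the fingers at (596,245). The wrist has room, so I'll tilt more and descend.

jog_arm:
  series:
    - [0,0.1,0,-2.2,-0.1,0,8.5]
    - [0,0.1,0,-2.2,-0.1,0,8.5]
    - [0,0,0,0,0,3,8.5]
    - [0,0,0,0,0,3,8.5]
    - [0,0,0,0,0,0,8.5]

```text
clock: 3.1
eef_pos: [0.4503, 0.1126, 0.0919]
tool_rot: [3.14, -0.546, 0.029]
contact_force: [-0.3, 0.1, 0.5]
gripper_width: 0.0853
gripper_force: 0.0
```

```bash
python3 - <<'E'
from h import *
from scipy.spatial.transform import Rotation as R
s=observe(); print(s["joint_positions"].round(2),s["eef_pos"],s["tool_rot"])
r=R.from_euler("xyz",s["tool_rot"]).as_matrix()
print("shift to go cm",(r.T@(np.array([.478,.114,.047])-s["eef_pos"])*100+[0,0,2.4]).round(2))
E
```

```text
[ 0.22  0.11  2.23 -0.37  0.28  2.09] [0.45025425 0.11261943 0.09187166] [ 3.14035166 -0.54594622  0.02869733]
shift to go cm [ 0.04 -0.06  7.68]
```

jog_arm:
  series:
    - [0,-0.1,0,0,0,1,8.5]
    - [0,-0.05,0,0,0,2,8.5]
    - [0,0,0,0,0,0,8.5]

```text
clock: 3.4
eef_pos: [0.4649, 0.1133, 0.0677]
tool_rot: [-3.141, -0.399, 0.028]
contact_force: [-0.6, -0.2, 0.6]
gripper_width: 0.0849
gripper_force: 0.0
```

```bash
cat > g.py <<'E'
from h import *
from scipy.spatial.transform import Rotation as R
s=observe(); print(s["joint_positions"].round(2),s["eef_pos"],s["tool_rot"])
r=R.from_euler("xyz",s["tool_rot"]).as_matrix()
print("shift to go cm",(r.T@(np.array([.478,.114,.047])-s["eef_pos"])*100+[0,0,2.4]).round(2))
E
python3 g.py
```

```text
[ 0.2   0.22  2.12 -0.16  0.41  1.88] [0.46490182 0.11332923 0.06765709] [-3.14135056 -0.39857596  0.02807348]
shift to go cm [ 0.41 -0.03  4.81]
```

jog_arm:
  series:
    - [0,0,0,0.2,0,2,8.5]
    - [0,0,0,0.2,0,2,8.5]
    - [0,0,0,0,0,0.8,8.5]
    - [0,0,0,0,0,0,8.5]

```text
clock: 3.8
eef_pos: [0.4859, 0.114, 0.0249]
tool_rot: [3.141, -0.399, 0.029]
contact_force: [-0.2, 0.6, 0.1]
gripper_width: 0.0852
gripper_force: 0.0
```

```bash
python3 g.py; python3 - <<'E'
from h import *
a=grab_frame("side")
cv2.imwrite("pics/s2.png",cv2.resize(a[150:290,200:380],None,fx=4,fy=4))
E
```

```text
[ 0.19  0.36  2.09 -0.2   0.31  1.91] [0.48587886 0.11395454 0.02489985] [ 3.14130078 -0.39942112  0.02884669]
shift to go cm [ 0.13 -0.03  0.06]
```

View pics/s2.png

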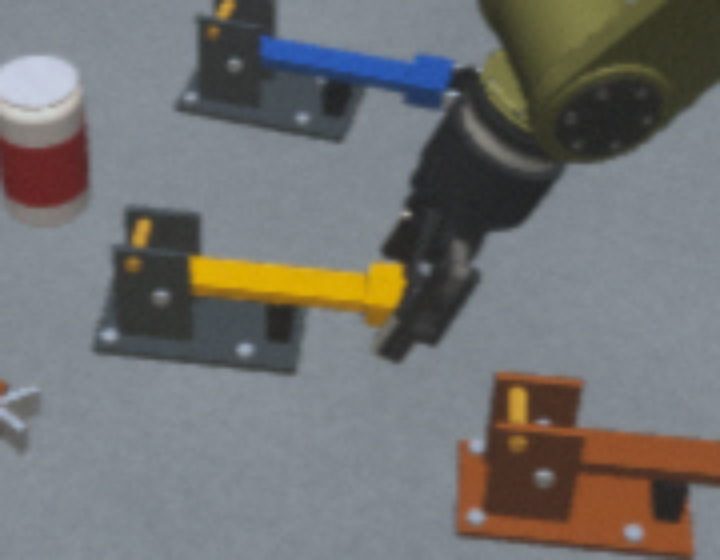

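Side: the near finger's pad is around crop (415,310), a bit to the robot side of the yellow head centre (392,292). I'll check by projecting the expected points.

```bash
cat >> h.py <<'E'
def proj(n,p):
    c=get_calibration(n); f=192/np.tan(np.radians(c["vertical_fov"]/2)); T=np.linalg.inv(np.array(c["world_from_camera"]))
    q=T[:3,:3]@p+T[:3,3]; return np.array([c["cx"]+f*q[0]/q[2],c["cy"]+f*q[1]/q[2]])
E
cat > p.py <<'E'
from h import *
from scipy.spatial.transform import Rotation as R
s=observe(); r=R.from_euler("xyz",s["tool_rot"]).as_matrix()
f=lambda p:((proj("side",p)-[200,150])*4).round(0)
for x in(.463,.478,.493): print("head side face",x,f(np.array([x,.114+.02,.047])))
for zz in(0,-.013,-.019,-.032): print("finger",zz,f(s["eef_pos"]+r@np.array([0,-.0425,zz])), f(s["eef_pos"]+r@np.array([0,-.057,zz])))
E
python3 p.py
```

```text
head side face 0.463 [415. 316.]
head side face 0.478 [391. 313.]
head side face 0.493 [367. 310.]
finger 0 [375. 361.] [373. 378.]
finger -0.013 [384. 349.] [382. 365.]
finger -0.019 [388. 343.] [387. 359.]
finger -0.032 [397. 330.] [396. 347.]
```

Consistent to a few mm. I'll nudge forward 3 mm and close.

jog_arm:
  series:
    - [0,0,0,0.3,0,0.1,8.5]
    - [0,0,0,0,0,0,5]
    - [0,0,0,0,0,0,3.0]
    - [0,0,0,0,0,0,3.0]
    - [0,0,0,0,0,0,3.0]

```text
clock: 4.35
eef_pos: [0.4892, 0.1158, 0.0258]
tool_rot: [-3.14, -0.401, 0.029]
contact_force: [-13.6, 21.4, 15.4]
gripper_width: 0.0392
gripper_force: 58.1
```

jog_arm:
  series:
    - [0,0,0,0,0,0,3.0]
    - [0,0,0,0,0,0,3.0]
    - [0,0,0,0,0,0,3.0]

```text
clock: 4.65
eef_pos: [0.4893, 0.1158, 0.0258]
tool_rot: [-3.14, -0.401, 0.029]
contact_force: [-14.5, 20.9, 15.7]
gripper_width: 0.0392
gripper_force: 58.2
```

jog_arm:
  series:
    - [0,0,0,0,-0.2,-0.2,3.0]
    - [0,0,0,0,0,0,3.0]

```text
clock: 4.85
eef_pos: [0.4892, 0.116, 0.0273]
tool_rot: [-3.141, -0.401, 0.028]
contact_force: [8.2, -2.9, -6.7]
gripper_width: 0.0392
gripper_force: 62.4
```

```bash
cat > arc.py <<'E'
# in-plane arc rows: G on a circle about the hinge, tool tilt phi falls by w per row
from h import *
s=observe(); print(s["eef_pos"],s["contact_force"],s["joint_positions"].round(2))
L=.024; r=.143; D=.08
def pose(th,phi):
    g=np.array([.623-r*np.cos(th),.047+r*np.sin(th)]); return g+L*np.array([np.sin(phi),-np.cos(phi)])
th,phi=0,.4
for i in range(22):
    w=.05
    d=pose(th+D,phi-w)-pose(th,phi)
    print(i,[0,-w,0,round(100*(d@[np.cos(phi),np.sin(phi)]),2),0,round(100*(d@[np.sin(phi),-np.cos(phi)]),2)],"->",round(th+D,2),pose(th+D,phi-w).round(3))
    th+=D;phi-=w
E
python3 arc.py
```

```text
[0.48917438 0.11596857 0.02729511] [ 8.18736248 -2.89748412 -6.7122373 ] [ 0.19  0.36  2.08 -0.2   0.32  1.91]
0 [0, -0.05, 0, np.float64(0.37), 0, np.float64(-1.04)] -> 0.08 [0.489 0.036]
1 [0, -0.05, 0, np.float64(0.4), 0, np.float64(-1.02)] -> 0.16 [0.489 0.047]
2 [0, -0.05, 0, np.float64(0.43), 0, np.float64(-1.01)] -> 0.24 [0.49  0.058]
3 [0, -0.05, 0, np.float64(0.46), 0, np.float64(-0.99)] -> 0.32 [0.492 0.068]
4 [0, -0.05, 0, np.float64(0.49), 0, np.float64(-0.97)] -> 0.4 [0.495 0.079]
5 [0, -0.05, 0, np.float64(0.52), 0, np.float64(-0.95)] -> 0.48 [0.499 0.089]
6 [0, -0.05, 0, np.float64(0.54), 0, np.float64(-0.93)] -> 0.56 [0.503 0.099]
7 [0, -0.05, 0, np.float64(0.57), 0, np.float64(-0.91)] -> 0.64 [0.508 0.108]
8 [0, -0.05, 0, np.float64(0.6), 0, np.float64(-0.89)] -> 0.72 [0.514 0.117]
9 [0, -0.05, 0, np.float64(0.63), 0, np.float64(-0.87)] -> 0.8 [0.521 0.126]
10 [0, -0.05, 0, np.float64(0.65), 0, np.float64(-0.85)] -> 0.88 [0.528 0.133]
11 [0, -0.05, 0, np.float64(0.68), 0, np.float64(-0.82)] -> 0.96 [0.536 0.141]
12 [0, -0.05, 0, np.float64(0.7), 0, np.float64(-0.8)] -> 1.04 [0.545 0.147]
13 [0, -0.05, 0, np.float64(0.72), 0, np.float64(-0.77)] -> 1.12 [0.554 0.153]
14 [0, -0.05, 0, np.float64(0.75), 0, np.float64(-0.75)] -> 1.2 [0.563 0.158]
15 [0, -0.05, 0, np.float64(0.77), 0, np.float64(-0.72)] -> 1.28 [0.573 0.162]
16 [0, -0.05, 0, np.float64(0.79), 0, np.float64(-0.7)] -> 1.36 [0.583 0.165]
17 [0, -0.05, 0, np.float64(0.81), 0, np.float64(-0.67)] -> 1.44 [0.593 0.168]
18 [0, -0.05, 0, np.float64(0.83), 0, np.float64(-0.64)] -> 1.52 [0.603 0.169]
19 [0, -0.05, 0, np.float64(0.85), 0, np.float64(-0.61)] -> 1.6 [0.614 0.17 ]
20 [0, -0.05, 0, np.float64(0.87), 0, np.float64(-0.58)] -> 1.68 [0.624 0.17 ]
21 [0, -0.05, 0, np.float64(0.88), 0, np.float64(-0.55)] -> 1.76 [0.634 0.169]
```

jog_arm:
  series:
    - [0,-0.05,0,0.37,0,-1.04,3.0]
    - [0,-0.05,0,0.4,0,-1.02,3.0]
    - [0,-0.05,0,0.43,0,-1.01,3.0]

```text
clock: 5.15
eef_pos: [0.4895, 0.116, 0.0601]
tool_rot: [-3.141, -0.248, 0.028]
contact_force: [12.0, -4.0, -9.4]
gripper_width: 0.0396
gripper_force: 65.3
```

jog_arm:
  series:
    - [0,0,0,0,0,0,3.0]

```text
clock: 5.25
eef_pos: [0.4897, 0.1159, 0.0605]
tool_rot: [-3.141, -0.249, 0.028]
contact_force: [3.4, -0.1, -5.0]
gripper_width: 0.0391
gripper_force: 66.1
```

Works well with low force, so I'll continue.

jog_arm:
  series:
    - [0,-0.05,0,0.46,0,-0.99,3.0]
    - [0,-0.05,0,0.49,0,-0.97,3.0]
    - [0,-0.05,0,0.52,0,-0.95,3.0]
    - [0,-0.05,0,0.54,0,-0.93,3.0]
    - [0,0,0,0,0,0,3.0]

```text
clock: 5.75
eef_pos: [0.5021, 0.1161, 0.1007]
tool_rot: [3.141, -0.047, 0.028]
contact_force: [-6.0, -2.5, -1.2]
gripper_width: 0.0398
gripper_force: 66.4
```

jog_arm:
  series:
    - [0,-0.05,0,0.57,0,-0.91,3.0]
    - [0,-0.05,0,0.6,0,-0.89,3.0]
    - [0,-0.05,0,0.63,0,-0.87,3.0]
    - [0,-0.05,0,0.65,0,-0.85,3.0]
    - [0,0,0,0,0,0,3.0]

```text
clock: 6.25
eef_pos: [0.5275, 0.1165, 0.1351]
tool_rot: [3.14, 0.153, 0.028]
contact_force: [-10.4, -5.4, 7.7]
gripper_width: 0.0393
gripper_force: 66.7
```

jog_arm:
  series:
    - [0,-0.05,0,0.68,0,-0.82,3.0]
    - [0,-0.05,0,0.7,0,-0.8,3.0]
    - [0,-0.05,0,0.72,0,-0.77,3.0]
    - [0,-0.05,0,0.75,0,-0.75,3.0]
    - [0,0,0,0,0,0,3.0]

```text
clock: 6.75
eef_pos: [0.5625, 0.117, 0.1594]
tool_rot: [3.139, 0.353, 0.027]
contact_force: [-8.2, -9.5, 11.2]
gripper_width: 0.0392
gripper_force: 66.8
```

```bash
python3 - <<'E'
from h import *
a=grab_frame("side")
cv2.imwrite("pics/s3.png",cv2.resize(a[130:290,180:380],None,fx=3,fy=3)); print(observe()["joint_positions"].round(2))
E
```

```text
[0.13 0.61 1.28 0.03 1.6  1.67]
```

View pics/s3.png

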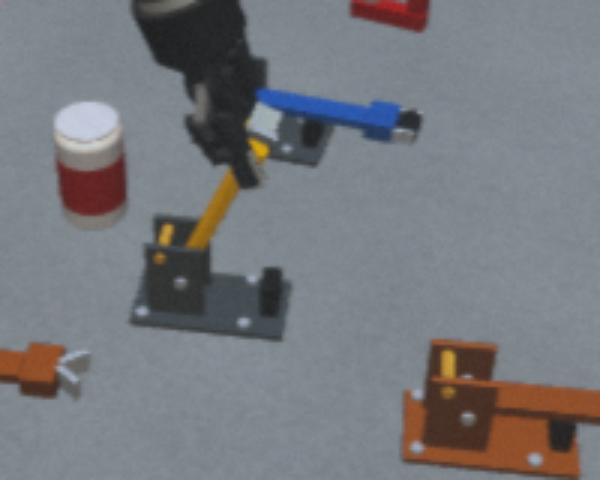

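Side: the arm is at about 65–70° with its head at crop (255,155) still between the pads, and the blue rest is flat. Continuing past upright.

jog_arm:
  series:
    - [0,-0.05,0,0.77,0.1,-0.72,3.0]
    - [0,-0.05,0,0.79,0,-0.7,3.0]
    - [0,-0.05,0,0.81,0,-0.67,3.0]
    - [0,-0.05,0,0.83,0,-0.64,3.0]
    - [0,0,0,0,0,0,3.0]

```text
clock: 7.3
eef_pos: [0.6031, 0.1177, 0.1712]
tool_rot: [3.14, 0.552, 0.027]
contact_force: [-4.9, -6.3, 11.9]
gripper_width: 0.039
gripper_force: 67.3
```

jog_arm:
  series:
    - [0,-0.05,0,0.85,0,-0.61,3.0]
    - [0,-0.05,0,0.87,0,-0.58,3.0]
    - [0,-0.05,0,0.88,0,-0.55,3.0]
    - [0,0,0,0,0,0,3.0]
    - [0,0,0,0,0,0,3.0]

```text
clock: 7.8
eef_pos: [0.6341, 0.1182, 0.1713]
tool_rot: [3.139, 0.699, 0.026]
contact_force: [-2.7, -8.6, 10.8]
gripper_width: 0.0389
gripper_force: 68.0
```

```bash
python3 - <<'E'
from h import *
a=grab_frame("side")
cv2.imwrite("pics/s4.png",cv2.resize(a[110:290,160:360],None,fx=3,fy=3)); print(observe()["joint_positions"].round(2))
E
```

```text
[0.11 1.01 0.67 0.06 2.16 1.67]
```

View pics/s4.png

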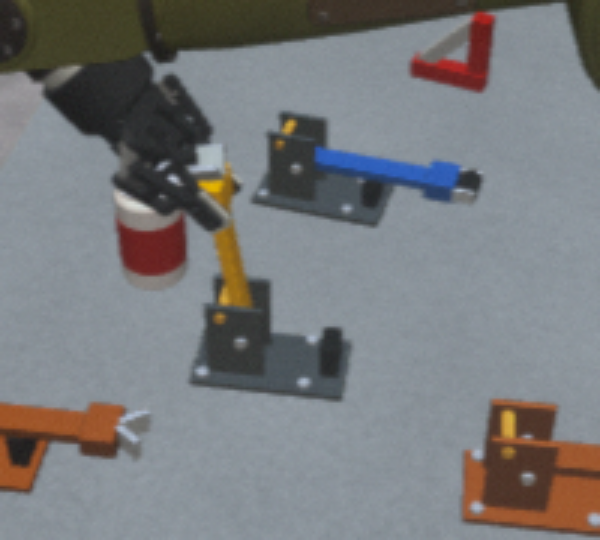

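Side: the yellow arm is past upright, leaning about 10° towards the far side with its head at crop (212,180). Jar and blue rest are untouched. Releasing so it settles on the stop.

jog_arm:
  series:
    - [0,0,0,0,0,0,6.5]
    - [0,0,0,0,0,0,6.5]
    - [0,0,0,0,0,0,6.5]
    - [0,0,0,0,0,0,6.5]
    - [0,0,0,0,0,0,6.5]

```text
clock: 8.35
eef_pos: [0.6338, 0.1194, 0.1707]
tool_rot: [3.141, 0.7, 0.029]
contact_force: [-0.0, -0.1, -0.1]
gripper_width: 0.065
gripper_force: 0.0
```

jog_arm:
  series:
    - [0,0,0,-0.8,0,-1.9,6.5]
    - [0,0,0,-0.8,0,-1.9,6.5]
    - [0,0,0,-0.8,0,-1.9,6.5]
    - [0,0,0,-0.8,0,-1.9,6.5]
    - [0,0,0,-0.8,0,-1.9,6.5]

```text
clock: 8.85
eef_pos: [0.6629, 0.12, 0.2698]
tool_rot: [-3.142, 0.7, 0.029]
contact_force: [47.4, 8.7, 29.4]
gripper_width: 0.0648
gripper_force: 0.0
```

jog_arm:
  series:
    - [0,0,0,-1.2,0,-1.9,6.5]
    - [0,0,0,-1.2,0,-1.9,6.5]
    - [0,0,0,0,0,0,6.5]
    - [0,0,0,0,0,0,6.5]
    - [0,0,0,0,0,0,6.5]

```text
clock: 9.35
eef_pos: [0.6524, 0.1176, 0.3084]
tool_rot: [-3.14, 0.691, 0.029]
contact_force: [-0.4, 0.4, -0.4]
gripper_width: 0.0647
gripper_force: 0.0
```

```bash
python3 - <<'E'
from h import *
a=grab_frame("side")
cv2.imwrite("pics/s5.png",cv2.resize(a[90:290,160:360],None,fx=3,fy=3))
E
```

```text
(no output)
```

View pics/s5.png

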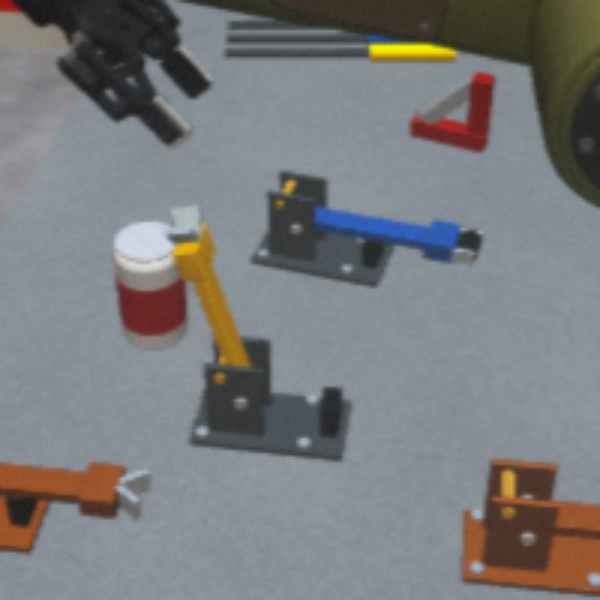

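Side: the yellow rest stands alone, leaning beyond upright on its stop pin with its head at crop (195,258). Blue is folded, the gripper is well clear and the force is zero. Handing in.

```bash
python3 -c "
from rig import *
print(sign_off())"
```

```text
the job is handed in; nothing more can be done
None
```

I swung the yellow V-notch rest past upright and let go; it stands by itself leaning on its stop, the blue rest is still folded, and the job is handed in at about 9.4 s; a brief force of about 56 N of unknown cause showed on the tool as it backed away, and I have not seen the verdict.

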